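# Free the hung-up primed slug in the feed chute

### The job

Two round steel slugs have hung up half-way down the two sloped blue feed chutes on the paint bench. Push the grey-primed slug down its chute until it rests against the orange stop near the low end, without lifting it out of the chute. Leave the freshly coated black slug in the other chute where it is.

Things in the scene. Friction and masses are not known exactly. Their poses are not given: they have to be found in the camera images.
- slug_grey: The slug to push: solid turned steel cylinder standing on end in a chute, primed light grey, diameter 50 mm, 40 mm tall, about 0.6 kg, small dark centre mark on top. Origin: centre of its underside; z along its axis, square to the chute floor. Starts 15 to 70 mm uphill of the chute's origin; friction holds it, it slides only while pushed (about 1 to 5 N).
- chute_grey: Fixed chute holding the grey slug: slate-grey lane 280 mm long, 58 mm wide between smooth blue walls 14 mm high, sloping 12 degrees down. Origin: on the lane floor, middle of its length and width, 70 mm above the table; x down the lane, y across, z square to the floor. Orange stop across the lane, 24 mm high, uphill face at x = +101 mm: a slug against it has its origin at x = +76 mm.
- slug_black: The slug to leave alone: same size, shape and origin, in the other chute, coated glossy black.
- chute_black: The identical chute that holds the black slug, same origin and axes. Both have 6 mm thick side walls, open upper ends, a 250 x 90 mm base plate and a grey block 18 mm high just behind the stop. They stand side by side, 260 to 560 mm apart, low ends away from the robot; which is on the left varies.
Things that resemble listed ones, but are neither listed nor needed, are in the scene too. There is more than one size of the slug_grey; the job needs the largest.

How it is judged:
By the outcome, as a careful person would: the job done as asked, in the order asked, and still so for the second after the job is handed in, with the robot touching nothing.
It also fails if it takes over 32 s, if anything falls off the work surface, if the arm or the gripper's body presses on something with over 40 N, if the wrist force passes 120 N, or if a joint passes its speed limit or range.

### The arm

A 6-joint arm with a two-finger parallel gripper is mounted at the origin on the work surface. World frame = base frame: x ahead of the robot, y to its left, z up, the work surface at z = 0. Lengths are in m, angles in rad, forces in N, time in s.
With the tool pointing down it reaches from about 0.375 to 0.975 m from the base axis. Payload 3.8 kg.
Tool frame: the origin (TCP) lies midway between the tips of the shut fingers; the grasp point (between the pads) lies 19 mm behind it (bot.grip_point_offset is the z of the grasp point in the tool frame, in m); z points along the fingers, y is the line along which they close (so a half turn about z gives the same grasp; the last joint's range is limited). The gripper opens to 85 mm and grips with 20 to 120 N. Pads are 22 mm wide; open, the fingers measure 114 mm over their backs; the gripper's body (76 mm by 85 mm) begins 54 mm behind the grasp point. The pads swing forward as they close: fully open they stand 13 mm farther back than shut.
Start: joints at [1.139, 0.264, 1.604, -0, 1.274, -0.037], TCP at [0.26, 0.623, 0.231] pointing down, gripper open.
Joint ranges: [-2.63, 2.63], [-0.94, 2.18], [0.31, 2.57], [-1.31, 4.45], [0, 2.66], [-2.55, 2.55]. Speed limits (rad/s): [2.57, 2.57, 3.14, 3.14, 3.14, 3.14].

### API

Orientations are given as a rotation vector (axis times angle).
In Python, from workcell import sensors, optics, order, bot gives the robot as it stands.
- The arm moves only by the tool play_rows, never from a script. Its argument "commands" is a list of rows, each a list of 6 numbers: the shift along the tool's x, y, z in cm, then the turn, a rotation vector about the tool's x, y, z in rad. In form: [[dx, dy, dz, wx, wy, wz], ...]. A call has 1 to 5 rows; each row shifts and turns the commanded pose from where the row before left it, along the tool's axes as they then stand; what a row does not reach is not made up. A row lasts 1/12 s, in which the tool goes at most 41.7 mm and 7.16 degrees, less where a joint would pass 70% of its speed; a pose out of reach is approached as far as the arm can. A call with a gripper value outside its range is refused whole. "grip" is the closure, from 0 (fully open) to 1 (shut), set as the call begins (left out, the last holds). The fingers move at their own pace and stop on an object; "force" is the grip in N (left out, the last holds). Time passes only in rows, so rows that do not move let the fingers close. It gives the time, the measured TCP pose, the force, the opening and the grip force at its end, in the units of the state.
- sensors.read_state(): the state, without advancing time (a new reading comes with each control period).
- optics.read_camera(name): name is "scene" or "side" or "wrist"; returns the picture (384x512x3 uint8, red, green, blue); there is no depth.
- optics.camera_info(name): a dict with "mtx" (3x3 intrinsics, pixels), "k1" (the pictures are not rectified: a ray, as slopes to the right and down, at radius r is drawn at 1 + k1 r^2 times it, then the intrinsics apply), "R" (3x3) and "t" (3): a world point X has camera coordinates R X + t. Camera axes: x right, y down, z forward; pixel columns grow to the right and rows downward; lengths in m; the calibration is good to about 2 mm. A picture is of the moment at which its call begins: read the wrist's pose just before it. camera_info takes no time and is no camera call; for the wrist camera it gives the pose at the moment of the call.
- order.finish_job(): hands the job in; it is judged then, once.
The state is a dict: "time": time; "q": joint angles; "joint_vel": joint speeds; "joint_torque": joint torques, N m; "tool_pos": TCP position; "tcp_rot": TCP orientation; "wrist_force": force on the tool from outside, world axes, zero at the start; "torque": the same for the moment, N m; "width": opening from 0.0 (shut) to 1.0 (fully open); "grip_force": force on a finger pad.
Only numpy, scipy, OpenCV 4.12 (cv2) and the standard library are available. Lean on these libraries where they do the work, as an engineer would, in place of code of your own. Each camera call takes 0.05 s, during which the arm holds its last target. There are 200 camera calls.

## Working session

There is one attempt and no reset: what is moved stays moved. The work goes in short steps, Python scripts to look and compute and a tool call to move; the robot and the scene stay as the last step left them, time stands still between calls to the robot, and variables do not carry over. Pictures are saved under pics/ and viewed, at most 10 in all, crops included, and the job is handed in when it is done.

Besides the shell and the picture viewer there is one more tool, called as a command line: name --pt "numbers of a row" for each row, then --argument value for the rest. play_rows: Moves the arm, as the interface text tells. Its arguments: {"type":"object","properties":{"commands":{"type":"array","items":{"type":"array","items":{"type":"number"}}},"grip":{"type":"number"},"force":{"type":"number"}},"required":["commands"]}

```bash
mkdir -p pics; python3 - <<'E'
from workcell import sensors, optics
import cv2,numpy as np
s=sensors.read_state();print(s['time'],s['tool_pos'],s['tcp_rot'])
for n in("scene","side"):
    im=optics.read_camera(n);cv2.imwrite(f"pics/{n}0.png",im[:,:,::-1])
    c=optics.camera_info(n);print(n,c)
E
```

```text
0.0 [0.25930438 0.62241424 0.2299584 ] [-0.61601058 -3.08010016  0.00342982]
scene {'mtx': array([[473.57210518,   0.        , 265.14554099],
       [  0.        , 473.57210518, 203.02125482],
       [  0.        ,   0.        ,   1.        ]]), 'k1': -0.11997375830682695, 'R': array([[ 0.50462047,  0.86323033, -0.01384127],
       [ 0.50560932, -0.30848442, -0.80572736],
       [-0.69979811,  0.39958824, -0.59212485]]), 't': array([-0.27215726, -0.2150126 ,  1.32546799])}
side {'mtx': array([[433.9147003 ,   0.        , 256.95147799],
       [  0.        , 433.9147003 , 189.3817485 ],
       [  0.        ,   0.        ,   1.        ]]), 'k1': 0.031654977814006544, 'R': array([[ 0.94333976, -0.33172903,  0.00812151],
       [-0.23748834, -0.69203606, -0.68167836],
       [ 0.23175287,  0.64112553, -0.7316069 ]]), 't': array([-0.50270231,  0.17523225,  0.89311147])}
```

View pics/scene0.png

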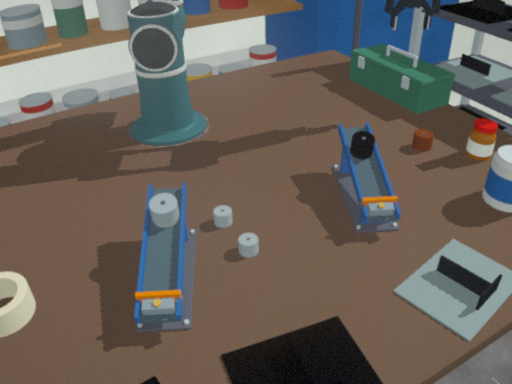

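View pics/side0.png

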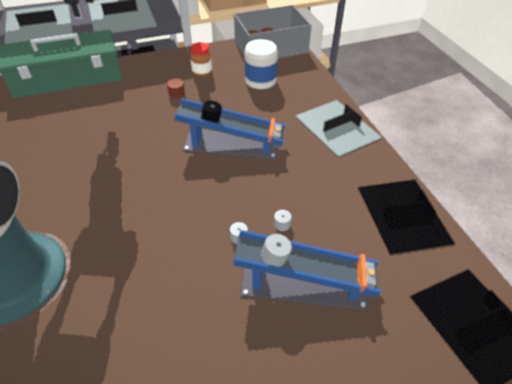

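The scene view shows the large grey slug in the left chute, with its top mark at about (163,200) and the orange stop at about (158,295). The black slug is at (362,145), and two small decoy slugs stand at (223,216) and (248,244). In the side view the grey slug's top is at (279,246), the stop at (364,271) and the upper chute end at about (240,250).

```bash
cat > h.py <<'E'
import cv2,numpy as np
from workcell import optics,sensors
def ray(n,p):
    c=optics.camera_info(n);K=c['mtx'];d=np.array([c['k1'],0,0,0,0.])
    u=cv2.undistortPoints(np.array([[p]],float),K,d)[0,0]
    r=c['R'].T@np.array([u[0],u[1],1]);return -c['R'].T@c['t'],r/np.linalg.norm(r)
def tri(a,b):
    (o,r),(p,s)=ray("scene",a),ray("side",b)
    k=np.linalg.lstsq(np.c_[r,-s],p-o,rcond=None)[0]
    A,B=o+k[0]*r,p+k[1]*s;return (A+B)/2,np.linalg.norm(A-B)
E
python3 - <<'E'
from h import *
np.set_printoptions(precision=4,suppress=True)
out=[]
for n,roi in(("scene",(120,175,205,335)),("side",(225,225,390,310))):
    im=cv2.imread(f"pics/{n}0.png");x0,y0,x1,y1=roi
    h=cv2.cvtColor(im,cv2.COLOR_BGR2HSV)[y0:y1,x0:x1]
    for nm,lo,hi in(("orange",(5,180,150),(16,255,255)),("blue",(100,140,60),(125,255,255)),("slug",(0,0,120),(179,60,255))):
        m=cv2.inRange(h,lo,hi)
        for c in sorted(cv2.findContours(m,0,2)[0],key=cv2.contourArea)[::-1][:2]:
            if cv2.contourArea(c)<30:continue
            p=c[:,0]+[x0,y0];r=cv2.minAreaRect(c)
            print(n,nm,cv2.contourArea(c),np.array(r[0])+[x0,y0],r[1],r[2],'ext',[p[i].tolist() for i in(p[:,0].argmin(),p[:,0].argmax(),p[:,1].argmin(),p[:,1].argmax())])
    cv2.imwrite(f"pics/{n}_crop.png",cv2.resize(im[y0:y1,x0:x1],None,fx=3.5,fy=3.5,interpolation=2))
a=cv2.imread("pics/scene_crop.png");b=cv2.imread("pics/side_crop.png")
o=np.zeros((600,800,3),np.uint8);a=a[:600];w=800-a.shape[1];b=b[:,:w];o[:a.shape[0],:a.shape[1]]=a;o[:b.shape[0],a.shape[1]:a.shape[1]+b.shape[1]]=b
cv2.imwrite("pics/c.png",o)
for nm,p,q in(("slug",(163,200),(279,246)),("stop",(158,295),(364,271))):print(nm,tri(p,q))
E
```

```text
scene blue 409.5 [183.2348 236.0387] (7.7261481285095215, 106.01116943359375) 3.012787342071533 ext [[177, 282], [187, 238], [183, 183], [181, 289]]
scene blue 335.0 [145.1463 237.6829] (5.521576881408691, 105.79341125488281) 6.34019136428833 ext [[137, 286], [152, 190], [150, 185], [137, 290]]
scene slug 821.5 [163.8642 209.3671] (37.02593231201172, 28.662782669067383) 81.25383758544922 ext [[149, 203], [179, 215], [168, 190], [163, 227]]
scene slug 392.5 [157.58 305.94] (15.47613525390625, 33.448421478271484) 86.8201675415039 ext [[141, 302], [174, 310], [161, 298], [151, 314]]
side blue 894.5 [294.908  283.7255] (126.78923797607422, 25.953723907470703) 12.425942420959473 ext [[235, 261], [359, 287], [236, 258], [354, 299]]
side blue 268.0 [324.0987 251.7594] (66.93045806884766, 5.1656012535095215) 12.847704887390137 ext [[292, 242], [357, 258], [292, 242], [353, 261]]
side slug 2394.5 [294.0639 253.1033] (138.6260528564453, 32.69536590576172) 13.240520477294922 ext [[229, 227], [358, 284], [230, 225], [358, 284]]
side slug 797.0 [300.8561 291.5049] (75.91938018798828, 22.41961669921875) 12.094757080078125 ext [[266, 273], [340, 290], [266, 273], [273, 297]]
slug (array([ 0.5064, -0.1887,  0.1256]), np.float64(0.008924766237071726))
stop (array([ 0.6561, -0.2602,  0.0667]), np.float64(0.0034811283696494573))
```

View pics/c.png

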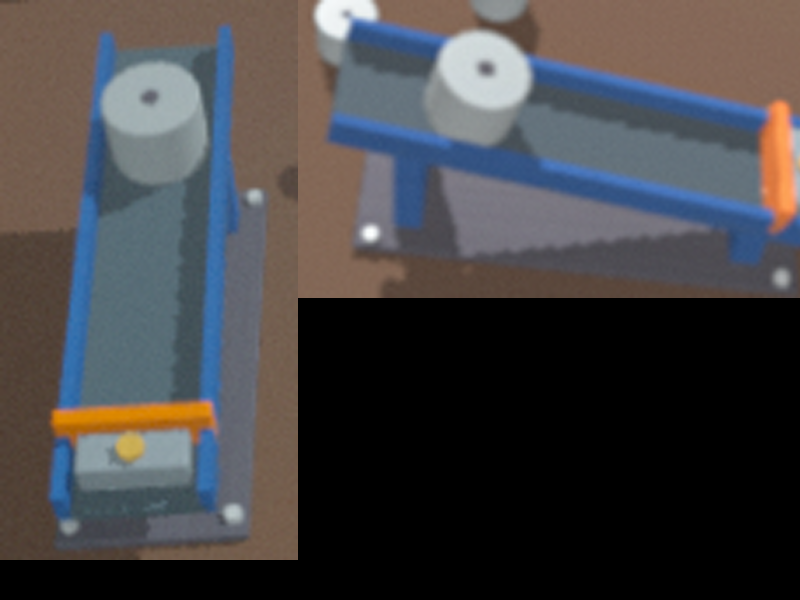

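The crop gives these positions. Slug mark: scene crop (149,97), side crop (486,68). Wall upper ends: scene (107,36) and (225,28), side (333,118) and (352,22). Stop ends: scene (54,412) and (212,405), side (782,226) and (778,104).

```bash
cat >> h.py <<'E'
def cr(a,b):
    return tri((120+(a[0]+.5)/3.5-.5,175+(a[1]+.5)/3.5-.5),(225+(b[0]-297.5)/3.5-.5,225+(b[1]+.5)/3.5-.5))
E
python3 - <<'E'
from h import *
np.set_printoptions(precision=4,suppress=True)
P={}
for n,a,b in(("mark",(149,97),(486,68)),("upR",(107,36),(333,118)),("upL",(225,28),(352,22)),("stR",(54,412),(782,226)),("stL",(212,405),(778,104))):
    P[n],e=cr(a,b);print(n,P[n],e)
up=(P["upR"]+P["upL"])/2;st=(P["stR"]+P["stL"])/2
yaw1=np.arctan2(*(st-up)[[1,0]]);print("yaw",yaw1,"from slug",np.arctan2(*(st-P["mark"])[[1,0]]), "len",np.linalg.norm(st-up),"slope",np.degrees(np.arcsin((up-st)[2]/np.linalg.norm(st-up))))
for k in("up","st"):
    d=P[k+"L"]-P[k+"R"];print(k,"width",np.linalg.norm(d),"yaw",np.arctan2(-d[0],d[1]))
# origin estimate: top wall upper end is x=-.140,z=.014 ; known z=.070
t=np.radians(12)
def frame(y):
    c,s=np.cos(y),np.sin(y);return np.c_[[c*np.cos(t),s*np.cos(t),-np.sin(t)],[-s,c,0],[c*np.sin(t),s*np.sin(t),np.cos(t)]]
F=frame(yaw1)
o1=up-F@[-.14,0,.014];o2=st-F@[.103,0,.024];print("origins",o1,o2)
o=(o1+o2)/2;o[2]=.07
print("slug in chute",F.T@(P["mark"]-o),"o",o)
np.savez("c.npz",F=F,o=o)
# plan waypoints: tool z=-chute z, tool x=-chute x
from scipy.spatial.transform import Rotation as R
s=sensors.read_state();T=R.from_rotvec(s['tcp_rot']).as_matrix()
for sg in(1,-1):
    G=np.c_[sg*F[:,0],-sg*F[:,1],-F[:,2]];print(sg,"rotvec tool",R.from_matrix(T.T@G).as_rotvec(),np.linalg.det(G))
for x,z in((-.12,.09),):
    w=o+F@[x,0,z];print("target",w,"in tool cm",T.T@(w-s['tool_pos'])*100)
E
```

```text
mark [ 0.5072 -0.1879  0.1242] 0.0012757549203656453
upR [ 0.4241 -0.1832  0.1114] 0.0010931978845337158
upL [ 0.4526 -0.1263  0.1121] 0.002548695181791968
stR [ 0.6345 -0.292   0.0675] 0.008108943883081482
stL [ 0.6685 -0.2276  0.071 ] 0.003328885571386167
yaw -0.4578136789263428 from slug -0.46240708308431633 len 0.24139852042724977 slope 10.13939149955295
up width 0.06363239966065841 yaw -0.4636295896379003
st width 0.07299706271043824 yaw -0.485676146630858
origins [ 0.5586 -0.214   0.069 ] [ 0.5567 -0.2131  0.0672]
slug in chute [-0.0666  0.0007  0.0413] o [ 0.5576 -0.2135  0.07  ]
1 rotvec tool [-0.3219 -0.0133 -3.0622] 1.0
-1 rotvec tool [-0.0086  0.2094  0.0626] 1.0
target [ 0.4691 -0.1699  0.183 ] in tool cm [-49.84   -65.0669   4.8377]
```

play_rows --pt "-1.5 -2 0 0 0 0" --pt "-2.4 -3.1 0 0 0 0" --pt "-2.4 -3.1 0 0 0 0" --pt "-2.4 -3.1 0 0 0 0" --pt "-2.4 -3.1 0 0 0 0" --grip 1 --force 40

```text
time: 0.52
tool_pos: [0.3065, 0.4455, 0.2305]
tcp_rot: [-0.615, -3.08, 0.002]
wrist_force: [0.2, -0.5, 0.3]
width: 0.299
grip_force: 0.0
```

play_rows --pt "-2.4 -3.1 0 0 0 0" --pt "-2.4 -3.1 0 0 0 0" --pt "-2.4 -3.1 0 0 0 0" --pt "-2.4 -3.1 0 0 0 0" --pt "-2.4 -3.1 0 0 0 0"

```text
time: 0.93
tool_pos: [0.3575, 0.2563, 0.2309]
tcp_rot: [-0.615, -3.081, 0.001]
wrist_force: [1.0, -0.2, -0.1]
width: -0.003
grip_force: 0.0
```

play_rows --pt "-2.4 -3.1 0 0 0 0" --pt "-2.4 -3.1 0 0 0 0" --pt "-2.4 -3.1 0 0 0 0" --pt "-2.4 -3.1 0 0 0 0" --pt "-2.4 -3.1 0 0 0 0"

```text
time: 1.35
tool_pos: [0.4087, 0.0671, 0.2311]
tcp_rot: [0.616, 3.081, 0.0]
wrist_force: [0.6, 0.3, -0.4]
width: -0.005
grip_force: 0.0
```

play_rows --pt "-2.4 -3.1 0 0 0 0" --pt "-2.4 -3.1 0 0 0 0" --pt "-2.4 -3.1 0 0 0 0" --pt "-2.4 -3.1 0 0 0 0" --pt "-1 -1.5 0 0 0 0"

```text
time: 1.77
tool_pos: [0.4539, -0.104, 0.2311]
tcp_rot: [0.62, 3.079, -0.002]
wrist_force: [0.1, -0.0, 0.4]
width: 0.003
grip_force: 0.0
```

play_rows --pt "0 0 0 0 0.07 0.02" --pt "0 0 0 0 0.07 0.02" --pt "0 0 0 0 0.07 0.02" --pt "0 0 0 0 0 0"

```text
time: 2.1
tool_pos: [0.4542, -0.101, 0.23]
tcp_rot: [-0.664, -2.855, -0.061]
wrist_force: [-0.3, -0.8, 0.5]
width: 0.003
grip_force: 0.0
```

```bash
cat >> h.py <<'E'
from scipy.spatial.transform import Rotation as R
def plan(*ws):
    d=np.load("c.npz");F,o=d['F'],d['o'];s=sensors.read_state();T=R.from_rotvec(s['tcp_rot']).as_matrix()
    G=np.c_[-F[:,0],F[:,1],-F[:,2]]
    print("t",s['time'],"chute mm",F.T@(s['tool_pos']-o)*1000,"rot",R.from_matrix(T.T@G).as_rotvec(),"f",F.T@s['wrist_force'],"w",s['width'])
    for w in ws:print(w,"tool cm",T.T@(o+F@np.array(w)-s['tool_pos'])*100)
E
python3 - <<'E'
from h import *
np.set_printoptions(precision=4,suppress=True)
plan((-.118,0,.07),(-.118,0,.014))
c=optics.camera_info("wrist");im=optics.read_camera("wrist");cv2.imwrite("pics/w1.png",im[:,:,::-1])
E
```

```text
t 2.1 chute mm [-172.5987   55.212   126.8857] rot [-0.007  -0.0042  0.0001] f [ 0.0107 -0.8947  0.4646] w 0.0028517230597521802
(-0.118, 0, 0.07) tool cm [-5.483  -5.482   5.7042]
(-0.118, 0, 0.014) tool cm [-5.5065 -5.4426 11.304 ]
```

View pics/w1.png

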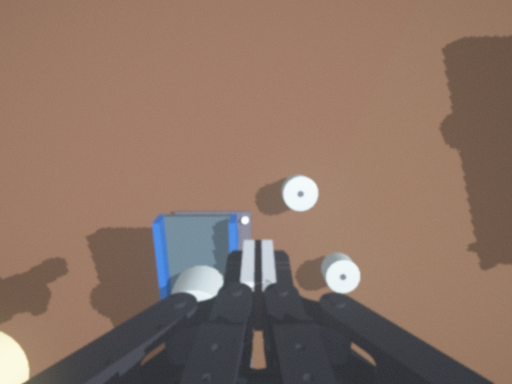

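The wrist view shows the chute's upper end, with wall ends at about (158,217) and (234,215), the slug at about (200,283), and the tool roughly square to the chute. I'll move over the uphill gap and check again.

play_rows --pt "-1.1 -1.1 0 0 0 0" --pt "-1.5 -1.5 0.5 0 0 0" --pt "-1.5 -1.5 1.0 0 0 0" --pt "-1.4 -1.4 1.0 0 0 0" --pt "0 0 1.0 0 0 0"

```text
time: 2.57
tool_pos: [0.4714, -0.1731, 0.1853]
tcp_rot: [-0.664, -2.862, -0.057]
wrist_force: [-0.1, -0.4, -0.3]
width: -0.001
grip_force: 0.0
```

play_rows --pt "0 0 1.2 0 0 0" --pt "0 0 1 0 0 0" --pt "0 0 0 0 0 0"

```text
time: 2.82
tool_pos: [0.4643, -0.1667, 0.162]
tcp_rot: [-0.66, -2.855, -0.062]
wrist_force: [-0.5, -0.4, 0.3]
width: 0.001
grip_force: 0.0
```

```bash
python3 - <<'E'
from h import *
np.set_printoptions(precision=4,suppress=True)
plan((-.118,0,.014))
d=np.load("c.npz");F,o=d['F'],d['o'];c=optics.camera_info("wrist");im=optics.read_camera("wrist")[:,:,::-1].copy();cv2.imwrite("pics/w2.png",im)
# blue walls at wall-top plane
m=cv2.inRange(cv2.cvtColor(im,cv2.COLOR_BGR2HSV),(100,140,60),(125,255,255))
O,_=ray("wrist",(0,0))
for k in cv2.findContours(m,0,2)[0]:
    if cv2.contourArea(k)<150:continue
    p=k[:,0];print(cv2.contourArea(k))
    for q in(p[(p[:,0]+p[:,1]).argmin()],p[(p[:,1]-p[:,0]).argmin()]):
        r=ray("wrist",q)[1];a=F.T@(O-o);b=F.T@r;print(q,"chute mm",(a+b*(.014-a[2])/b[2])*1000)
E
```

```text
t 2.8167 chute mm [-121.274     0.7326   68.2506] rot [-0.0071 -0.0049  0.0028] f [-0.3275 -0.5423  0.2703] w 0.0009261224548245487
(-0.118, 0, 0.014) tool cm [-0.3537 -0.0359  5.4238]
1088.0
[208 181] chute mm [-142.3018  -31.7081   14.    ]
[213 182] chute mm [-141.6654  -28.6155   14.    ]
1005.5
[304 180] chute mm [-143.2565   28.0851   14.    ]
[310 181] chute mm [-142.6247   31.8421   14.    ]
```

View pics/w2.png

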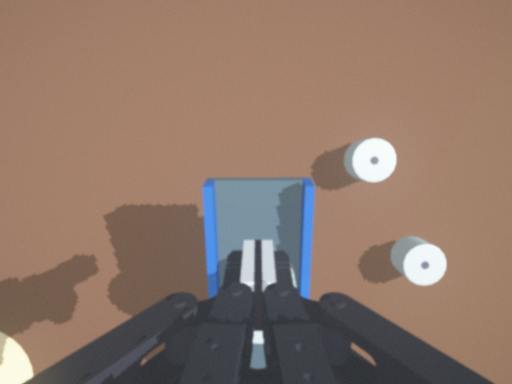

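The tool is centred between the walls, which run from x=205 to 312 px in the picture, and it is clear behind the slug. Next I lower it.

play_rows --pt "0 0 1.2 0 0 0" --pt "0 0 1.2 0 0 0" --pt "0 0 1.2 0 0 0" --pt "0 0 1.0 0 0 0" --pt "0 0 0.6 0 0 0"

```text
time: 3.28
tool_pos: [0.4555, -0.1631, 0.1115]
tcp_rot: [-0.661, -2.857, -0.061]
wrist_force: [-0.2, 0.3, 0.1]
width: -0.0
grip_force: 0.0
```

play_rows --pt "-0.4 0 0 0 0 0" --pt "-0.4 0 0 0 0 0" --pt "-0.4 0 0 0 0 0" --pt "-0.4 0 0 0 0 0"

```text
time: 3.62
tool_pos: [0.472, -0.1712, 0.1108]
tcp_rot: [-0.662, -2.861, -0.06]
wrist_force: [-0.2, 0.4, 0.3]
width: 0.005
grip_force: 0.7
```

```bash
python3 - <<'E'
from h import *
np.set_printoptions(precision=4,suppress=True)
plan((.037,0,.014))
E
```

```text
t 3.6167 chute mm [-101.9482    0.1076   20.0415] rot [-0.0068  0.0007  0.002 ] f [-0.4205  0.3097  0.2164] w 0.004551518706360048
(0.037, 0, 0.014) tool cm [-13.8944  -0.0351   0.614 ]
```

play_rows --pt "-0.3 0 0.2 0 0 0" --pt "-0.4 0 0.2 0 0 0" --pt "-0.5 0 0 0 0 0" --pt "-0.6 0 0 0 0 0" --pt "-0.6 0 0 0 0 0"

```text
time: 4.03
tool_pos: [0.4916, -0.1809, 0.101]
tcp_rot: [-0.662, -2.859, -0.061]
wrist_force: [-2.5, 1.1, 1.3]
width: 0.001
grip_force: 1.5
```

play_rows --pt "-0.6 0 0 0 0 0" --pt "-0.6 0 0 0 0 0" --pt "-0.6 0 0 0 0 0" --pt "-0.6 0 0 0 0 0" --pt "-0.6 0 0 0 0 0"

```text
time: 4.45
tool_pos: [0.5181, -0.1939, 0.0947]
tcp_rot: [-0.662, -2.859, -0.061]
wrist_force: [-1.7, 2.2, 1.2]
width: -0.001
grip_force: 1.3
```

play_rows --pt "-0.6 0 0 0 0 0" --pt "-0.6 0 0 0 0 0" --pt "-0.6 0 0 0 0 0" --pt "-0.6 0 0 0 0 0" --pt "-0.6 0 0 0 0 0"

```text
time: 4.87
tool_pos: [0.5444, -0.2068, 0.0886]
tcp_rot: [-0.662, -2.859, -0.061]
wrist_force: [-1.8, 1.5, 0.1]
width: 0.003
grip_force: 1.0
```

```bash
python3 - <<'E'
from h import *
np.set_printoptions(precision=4,suppress=True)
plan((.037,0,.016))
im=optics.read_camera("scene");cv2.imwrite("pics/s2.png",im[:,:,::-1])
E
```

```text
t 4.8667 chute mm [-18.3759   0.2393  15.0651] rot [-0.0069 -0.0005  0.0021] f [-2.2552  0.5921 -0.3334] w 0.003263997135604219
(0.037, 0, 0.016) tool cm [-5.5375 -0.0361 -0.0961]
```

View pics/s2.png

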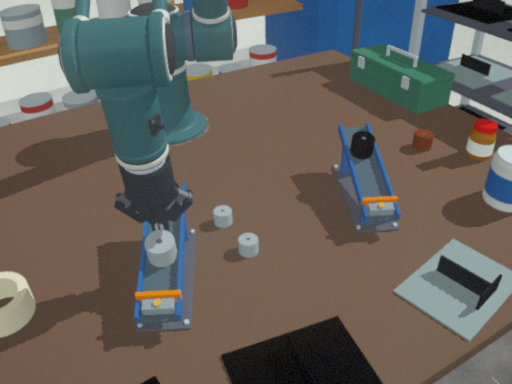

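The slug's top is now at about (160,243) in the scene view. It stands upright in the lane and is sliding at about 2 N, with 55 mm left to go. I'll continue and slow down towards the stop.

play_rows --pt "-0.6 0 0 0 0 0" --pt "-0.6 0 0 0 0 0" --pt "-0.6 0 0 0 0 0" --pt "-0.6 0 0 0 0 0" --pt "-0.6 0 0 0 0 0"

```text
time: 5.33
tool_pos: [0.5708, -0.2196, 0.0825]
tcp_rot: [-0.662, -2.859, -0.061]
wrist_force: [-2.1, 1.0, 0.8]
width: 0.003
grip_force: 1.5
```

play_rows --pt "-0.5 0 0 0 0 0" --pt "-0.4 0 0 0 0 0" --pt "-0.3 0 0 0 0 0" --pt "-0.2 0 0 0 0 0" --pt "-0.2 0 0 0 0 0"

```text
time: 5.75
tool_pos: [0.5844, -0.2263, 0.0793]
tcp_rot: [-0.662, -2.859, -0.061]
wrist_force: [-2.6, 1.7, 2.7]
width: -0.002
grip_force: 1.8
```

```bash
python3 - <<'E'
from h import *
np.set_printoptions(precision=4,suppress=True)
plan((.037,0,.016))
E
```

```text
t 5.75 chute mm [27.124   0.3485 15.2921] rot [-0.0069 -0.0007  0.0021] f [-3.5819  0.4039  1.9665] w -0.002378116686774922
(0.037, 0, 0.016) tool cm [-0.9875 -0.0374 -0.0712]
```

play_rows --pt "-0.15 0 0 0 0 0" --pt "-0.15 0 0 0 0 0" --pt "-0.15 0 0 0 0 0" --pt "-0.15 0 0 0 0 0"

```text
time: 6.08
tool_pos: [0.5896, -0.2289, 0.0781]
tcp_rot: [-0.662, -2.859, -0.061]
wrist_force: [-3.1, 1.5, 3.0]
width: 0.005
grip_force: 1.8
```

play_rows --pt "-0.1 0 0 0 0 0" --pt "-0.1 0 0 0 0 0"

```text
time: 6.25
tool_pos: [0.5914, -0.2298, 0.0776]
tcp_rot: [-0.662, -2.859, -0.061]
wrist_force: [-2.9, 1.2, 2.5]
width: 0.003
grip_force: 1.9
```

play_rows --pt "-0.1 0 0 0 0 0" --pt "-0.1 0 0 0 0 0"

```text
time: 6.42
tool_pos: [0.5932, -0.2307, 0.0772]
tcp_rot: [-0.662, -2.859, -0.061]
wrist_force: [-2.7, 0.6, 3.1]
width: -0.002
grip_force: 1.9
```

play_rows --pt "-0.1 0 0 0 0 0" --pt "-0.1 0 0 0 0 0"

```text
time: 6.58
tool_pos: [0.5949, -0.2315, 0.0768]
tcp_rot: [-0.662, -2.859, -0.061]
wrist_force: [-3.0, 1.3, 3.3]
width: 0.003
grip_force: 2.0
```

```bash
python3 - <<'E'
from h import *
np.set_printoptions(precision=4,suppress=True)
plan()
a=optics.read_camera("scene")[220:330,100:240,::-1];b=optics.read_camera("side")[225:310,290:400,::-1]
a=cv2.resize(a,(420,330),interpolation=2);b=cv2.resize(b,(427,330),interpolation=2)
cv2.imwrite("pics/s3.png",np.hstack([a,b])[:,:800])
E
```

```text
t 6.5833 chute mm [39.0814  0.3749 15.2545] rot [-0.0069 -0.0005  0.0021] f [-3.9064 -0.1372  2.5064] w 0.0032665933471397075
```

View pics/s3.png

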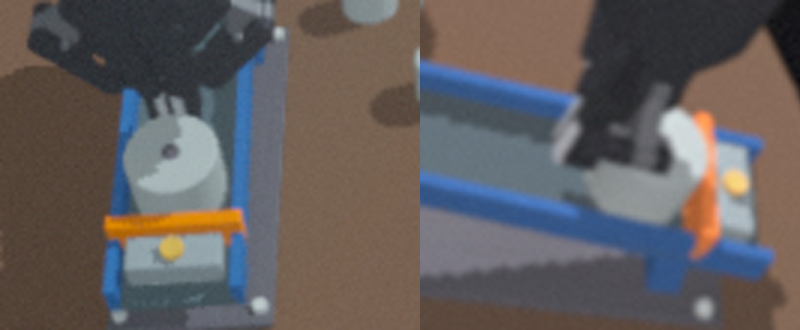

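The side crop shows the slug almost touching the stop, with a gap of a few mm near (685,170) in that crop. I'll creep on until the force rises.

play_rows --pt "-0.1 0 0 0 0 0" --pt "-0.1 0 0 0 0 0"

```text
time: 6.85
tool_pos: [0.5963, -0.2322, 0.0764]
tcp_rot: [-0.662, -2.859, -0.061]
wrist_force: [-7.0, 3.9, 6.4]
width: 0.001
grip_force: 4.0
```

play_rows --pt "-0.1 0 0 0 0 0" --pt "0 0 0 0 0 0"

```text
time: 7.02
tool_pos: [0.5963, -0.2322, 0.0764]
tcp_rot: [-0.661, -2.856, -0.062]
wrist_force: [-6.2, 2.0, 7.0]
width: -0.002
grip_force: 4.2
```

play_rows --pt "-0.15 0 0 0 0 0" --pt "0 0 0 0 0 0"

```text
time: 7.18
tool_pos: [0.5964, -0.2322, 0.0765]
tcp_rot: [-0.66, -2.853, -0.063]
wrist_force: [-9.0, 4.8, 10.4]
width: 0.001
grip_force: 6.5
```

The force rose to about 14 N with no further motion, so the slug is seated against the stop. I'll back straight off uphill, then lift clear.

play_rows --pt "0.3 0 0 0 0 0" --pt "0.5 0 0 0 0 0" --pt "0.8 0 0 0 0 0" --pt "0.8 0 0 0 0 0" --pt "0.8 0 0 0 0 0"

```text
time: 7.6
tool_pos: [0.5701, -0.2194, 0.0824]
tcp_rot: [-0.662, -2.86, -0.061]
wrist_force: [-0.2, -0.7, -0.5]
width: -0.005
grip_force: 0.0
```

play_rows --pt "0.5 0 -1 0 0 0" --pt "0.5 0 -2 0 0 0" --pt "0.5 0 -3 0 0 0" --pt "1 0 -3 0 0 0" --pt "2 0 -3 0 0 0"

```text
time: 8.02
tool_pos: [0.5544, -0.2109, 0.2106]
tcp_rot: [-0.662, -2.86, -0.06]
wrist_force: [1.3, -0.6, 0.2]
width: 0.001
grip_force: 0.0
```

play_rows --pt "3 0 -2 0 0 0" --pt "3 0 0 0 0 0" --pt "3 0 0 0 0 0" --pt "1 0 0 0 0 0" --pt "0 0 0 0 0 0"

```text
time: 8.43
tool_pos: [0.4686, -0.1685, 0.2515]
tcp_rot: [-0.662, -2.862, -0.06]
wrist_force: [-0.3, 0.5, 0.3]
width: 0.001
grip_force: 0.0
```

```bash
python3 - <<'E'
from h import *
np.set_printoptions(precision=4,suppress=True)
plan()
a=optics.read_camera("scene")[:,:,::-1];b=optics.read_camera("side")[225:310,290:400,::-1]
a1=cv2.resize(a[220:330,100:240],(420,330),interpolation=2);b=cv2.resize(b,(380,330),interpolation=2)
c=np.zeros((600,800,3),np.uint8);c[:330]=np.hstack([a1,b]);c[330:530,:400]=cv2.resize(a[100:240,290:512],(400,200))
cv2.imwrite("pics/s4.png",c)
E
```

```text
t 8.4333 chute mm [-135.3009    1.0444  156.7704] rot [-0.0068  0.0022  0.0024] f [-0.4999  0.3189  0.2306] w 0.001066847387460496
```

View pics/s4.png

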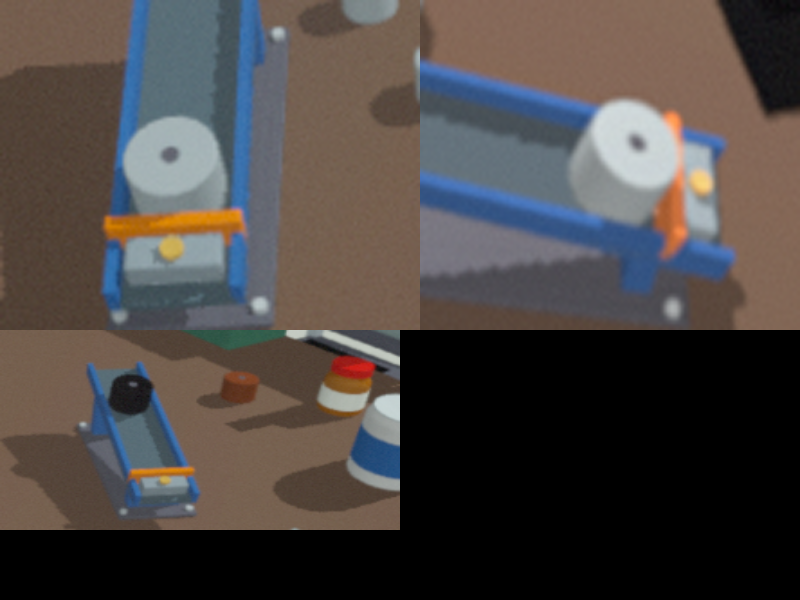

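The grey slug stands upright against the orange stop, with its mark at (637,142) in the side crop. The black slug has not moved, and the arm is clear of everything.

```bash
python3 -c "
from workcell import order
print(order.finish_job())"
```

```text
the job is handed in; nothing more can be done
None
```

The grey slug rests upright against the orange stop in its chute, the black slug was not touched, and the job was handed in at about 8.5 s of the 32 s limit with the arm clear.

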